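# Put the dried cutter set away in its tin

## Robot

A 6-joint arm with a two-finger parallel gripper is mounted at the origin on a cart in front of the work surface, level with it; the furniture and walls round the work are solid. World frame = base frame: x ahead of the robot, y to its left, z up, the work surface at z = 0. Lengths are in m, angles in rad, forces in N, time in s.
With the tool pointing down it reaches from about 0.375 to 0.825 m from the base axis. Payload 5.5 kg.
Tool frame: the origin (TCP) lies midway between the tips of the shut fingers; the grasp point (between the pads) lies pinch_z behind it (pinch_z is the distance from the TCP to the grasp point, in m); z points along the fingers, y is the direction in which the jaws open and shut (so a half turn about z gives the same grasp; the last joint's range is limited). The gripper opens to 85 mm and grips with 20 to 120 N. Pads are 22 mm wide; open, the fingers measure 114 mm over their backs; the gripper's body (76 mm by 85 mm) begins 54 mm behind the grasp point. The pads swing forward as they close: fully open they stand 13 mm farther back than shut.
Start: joints at [-1.271, 0.314, -0.047, 1.21, 0, 1.571], TCP at [0.177, -0.573, 0.231] pointing down, gripper open.
Joint ranges: [-2.67, 2.67], [-0.69, 1.73], [-1.03, 1.25], [-2.08, 2.16], [-1.42, 1.45], [-3.14, 3.14]. Speed limits (rad/s): [2.39, 2.39, 3.01, 3.14, 3.14, 3.14].

## Interface

Orientations are given as a unit quaternion [w, x, y, z].
In Python, from rig import state, read_camera, get_calibration, hand_in, pinch_z gives the robot as it stands.
- The arm moves only by the tool carry_out, never from a script. Its arguments are lists of equal length, an entry for each row: "offset": the shift along the tool's x, y, z in units of 25 mm (1.0 is 25 mm), a list of three; "spin": the turn about the tool's z in degrees. A call has 1 to 5 rows; each row shifts and turns the pose as measured when the row begins, along the tool's axes as they then stand; what a row does not reach is not made up. A row lasts 1/12 s, in which the tool goes at most 41.7 mm and 7.16 degrees, less where a joint would pass 70% of its speed; a pose out of reach is approached as far as the arm can. A call is refused whole if a number of a shift passes 1 or a number of a turn 7.16, either way. A call with a gripper value outside its range is refused whole. "claw" is the opening in per cent of the stroke, from 0 (shut) to 100 (fully open), set as the call begins (left out, the last holds). The fingers move at their own pace and stop on an object; the grip force is fixed at half the most. Time passes only in rows, so rows that do not move let the fingers close. It gives the time, the measured TCP pose, the force and the opening at its end, in the units of the state.
- state(): the state, without advancing time (a new reading comes with each control period).
- read_camera(name): name is "scene" or "top"; returns (picture, depth): 400x640x3 uint8, blue, green, red; 400x640 float32, m along the optical axis (not along the pixel's ray), 0 where there is no reading.
- get_calibration(name): a dict with "fx", "fy", "cx", "cy" (pixels), "R" (3x3) and "t" (3): a world point X has camera coordinates R X + t. Camera axes: x right, y down, z forward; pixel columns grow to the right and rows downward; lengths in m; the calibration is good to about 2 mm. A picture is of the moment at which its call begins. get_calibration takes no time and is no camera call.
- hand_in(): hands the job in, once; it reports no verdict.
The state is a dict: "clock": time; "joints": joint angles; "dq": joint speeds; "effort": joint torques, N m; "ee_pos": TCP position; "ee_rot": TCP orientation; "wrist_force": force on the tool from outside, world axes, zero at the start; "moment": the same for the moment, N m; "opening": opening from 0.0 (shut) to 1.0 (fully open).
Only numpy, scipy, OpenCV 4.12 (cv2) and the standard library are available. Lean on these libraries where they do the work, as an engineer would, in place of code of your own. Each camera call takes 0.05 s, during which the arm holds its last target.

## Task

The nested set of three pastry cutters has dried on the lower deck of the drying rack. Without lifting them, push all three along the deck and off its end, so that they drop into the open blue-grey tin that stands there (not the clear pan at the other end); then swing the tin's lid down and press it fully home past its catch. Leave the clear pan and the ramekin and peeler on the upper tier where they are.

Things in the scene. Friction and masses are not known exactly. Their poses are not given: they have to be found in the camera images.
- cutter_large: outer cutter of the nested set: open steel ring, 74 mm across, 38 mm high, 50 g; origin at the centre of its underside, z up; stands on the rack's lower deck about midway between the lips. Pushed from the side it takes the inner two along; steel on steel, it slides easily
- cutter_medium: steel ring, 60 mm across, 38 mm high, standing loose inside the large one; origin at the centre of its underside
- cutter_small: steel ring, 48 mm across, 38 mm high, standing loose inside the medium one; origin at the centre of its underside
- rack: fixed two-tier steel drying rack; origin on the worktop under its centre, x to the back (away from the robot), y along its length. Lower deck: x from -50 to +50 mm, y from -140 to +140 mm; things stand on smooth ribs along y, whose tops are 150 mm up; lips 10 mm high and 4 mm thick run along its front and back edges with 92 mm between them, both ends are open. Two thin uprights behind the deck at y = +-105 mm
- tier_front (a point): middle of the front edge of the rack's upper wire tier, on its top, 342 mm above the worktop. The tier is 5 mm thick, 280 mm long and reaches from 31 mm in front of the rack's centre line back to 63 mm behind it, so it hangs over the cutters: only a tool tilted forward, coming in from the front some 27 to 45 degrees from vertical, reaches the middle of the lower deck; no post stands in front
- rack_left_end (a point): middle of the lower deck's open end at the rack's +y side, on the deck's top
- rack_right_end (a point): middle of the lower deck's open end at the rack's -y side, on the deck's top
- tin: fixed blue-grey enamelled tin, outside 150 mm (x) by 190 mm (y) by 112 mm high, walls and floor 3 mm, open at the top while the lid is up; origin at the centre of its underside, x to the back, y along the rack. It stands at the left or the right end of the rack, 10 to 25 mm from the deck's end; its rim is 38 mm lower than the deck
- tin_in (a point): centre of the tin's inner floor, axes as the tin's
- tin_lid (a joint): angle of the tin's lid (rad): 0 shut and home, 1.57 upright, 1.95 leaning back at its stop; starts at 1.52 to 1.68. The stiff hinge holds it near upright; below about 1 rad it sinks slowly by its weight until it rests on the catch at about 0.07, some 12 mm proud in front. The front edge then needs a press of some 6 to 8 N to pass the catch, which holds it down
- tin_hinge (a point): middle of the hinge axis, which runs along the tin's y at the back (+x) rim, 115 mm above the worktop and 78 mm behind the tin's centre
- lid_edge (a point): middle of the lid's free edge on its outer (upper) face, 162 mm from the hinge; the lid is 165 mm long, 200 mm wide and 6 mm thick with a 20 mm deep skirt at the free edge. With the lid upright its outer face looks to the back, away from the robot
- lid_press (a point): point on the lid's outer (upper) face, in the middle of its width, 22 mm inside the free edge: where to press it home
- clear_pan: loose clear open pan 163 x 177 x 65 mm at the other end of the rack; origin at the centre of its underside; stays where it is
- ramekin: white ribbed ramekin, 69 mm across, 46 mm high, standing loose on the upper tier; origin at the centre of its underside
- peeler: peeler 170 x 25 x 18 mm lying loose along the upper tier; origin at the centre of its underside

How it is judged:
By the outcome, as a careful person would: the job done as asked, in the order asked, and still so for the second after the job is handed in, with the robot touching nothing.
It also fails if it takes over 64 s, if anything falls off the work surface, if the arm or the gripper's body presses on something with over 40 N, if the wrist force passes 120 N, or if a joint passes its speed limit or range.

## Working session

There is one attempt and no reset: what is moved stays moved. The work goes in short steps, Python scripts to look and compute and a tool call to move; the robot and the scene stay as the last step left them, time stands still between calls to the robot, and variables do not carry over. Pictures are saved under pics/ and viewed, and the job is handed in when it is done.

Besides the shell and the picture viewer there is one more tool, called after "Emit:" in YAML: its name, and indented under it one key for each argument. carry_out: Moves the arm, as the interface text tells. Its arguments: {"type":"object","properties":{"offset":{"type":"array"},"spin":{"type":"array"},"claw":{"type":"number"}},"required":["offset","spin"]}

```bash
ls; mkdir -p pics
python3 - <<'E'
from rig import *
import cv2,numpy as np
print(state(),pinch_z)
for n in("scene","top"):
    im,d=read_camera(n); cv2.imwrite(f"pics/{n}0.png",im); np.save(f"pics/{n}0.npy",d); c=get_calibration(n); print(n,c)
E
```

```text
pics
{'clock': 0.0, 'joints': array([-1.27101282e+00,  3.14230868e-01, -4.80820516e-02,  1.21019121e+00,
       -1.52573217e-05,  1.57080617e+00]), 'dq': array([ 3.31740790e-04,  1.20055298e-03,  3.25120099e-05, -1.55671241e-03,
        6.36292457e-04, -2.64713085e-04]), 'effort': array([ 2.18657101e-05, -5.39586675e+01,  3.39748836e+01,  1.92009128e-02,
        1.00955017e-04,  8.34558620e-06]), 'ee_pos': array([ 0.1770127 , -0.57269014,  0.23043035]), 'ee_rot': array([-8.43188105e-04,  9.88787622e-01,  1.49326184e-01, -1.35061480e-04]), 'wrist_force': array([ 0.06231608, -0.40218061, -0.09135426]), 'moment': array([ 0.04389251, -0.00993962,  0.01945479]), 'opening': 0.9964566200964128} 0.0187
scene {'fx': 489.4282416704023, 'fy': 489.4282416704023, 'cx': 324.0832857770479, 'cy': 209.78914051413844, 'R': array([[-0.63700019, -0.77079774, -0.01007992],
       [-0.51779375,  0.43752731, -0.7351595 ],
       [ 0.57106952, -0.46307742, -0.67781923]]), 't': array([0.34218989, 0.41292043, 0.89874253])}
top {'fx': 387.48418025053775, 'fy': 387.48418025053775, 'cx': 318.52439666327535, 'cy': 203.5308422976772, 'R': array([[-0.08456216, -0.9963948 ,  0.00682931],
       [-0.90380844,  0.0738154 , -0.42152293],
       [ 0.41949915, -0.04181728, -0.90679203]]), 't': array([0.04414115, 0.59148511, 1.00398479])}
```

View pics/scene0.png

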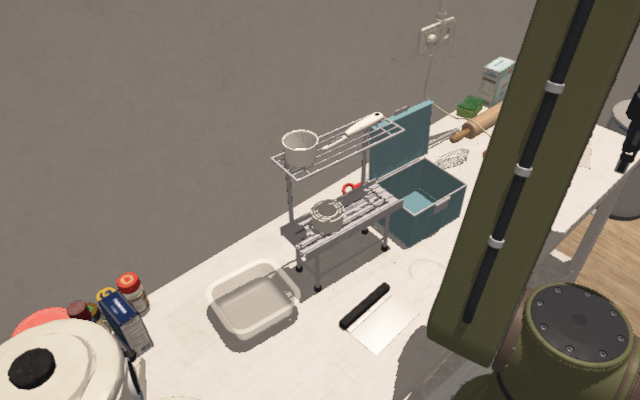

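View pics/top0.png

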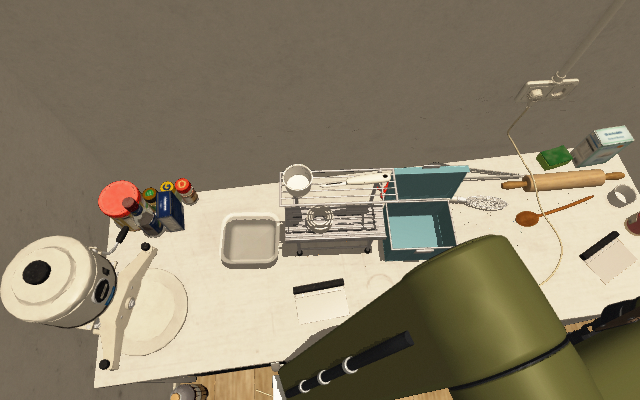

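The top view shows the tin at the -y (right) end around px (420,230), the pan at the left (250,240), and the cutters at about (320,218). I'll enlarge both views.

```bash
cat > h.py <<'E'
from rig import *
import cv2,numpy as np
def unproj(n,u,v,d):
    c=get_calibration(n); p=np.array([(u-c['cx'])/c['fx']*d,(v-c['cy'])/c['fy']*d,d])
    return c['R'].T@(p-c['t'])
def atz(n,u,v,z):
    c=get_calibration(n); r=c['R'].T@np.array([(u-c['cx'])/c['fx'],(v-c['cy'])/c['fy'],1]); o=-c['R'].T@c['t']
    return o+r*(z-o[2])/r[2]
def proj(n,X):
    c=get_calibration(n); p=c['R']@np.array(X)+c['t']; return np.array([c['fx']*p[0]/p[2]+c['cx'],c['fy']*p[1]/p[2]+c['cy']])
def crop(im,u0,v0,w,h,k,fn):
    a=cv2.resize(im[v0:v0+h,u0:u0+w],None,fx=k,fy=k,interpolation=cv2.INTER_CUBIC)
    for u in range((u0+9)//10*10,u0+w,10):
        cv2.line(a,((u-u0)*k,0),((u-u0)*k,6 if u%50 else 14),(0,0,255),1)
        if u%20==0: cv2.putText(a,str(u),((u-u0)*k,24),0,.35,(0,0,255))
    for v in range((v0+9)//10*10,v0+h,10):
        cv2.line(a,(0,(v-v0)*k),(6,(v-v0)*k),(0,0,255),1)
        if v%20==0: cv2.putText(a,str(v),(8,(v-v0)*k+4),0,.35,(0,0,255))
    cv2.imwrite(fn,a)
E
python3 - <<'E'
from h import *
crop(cv2.imread("pics/top0.png"),270,155,200,120,4,"pics/t0c.png")
crop(cv2.imread("pics/scene0.png"),265,95,200,150,4,"pics/s0c.png")
E
```

```text
(no output)
```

View pics/t0c.png

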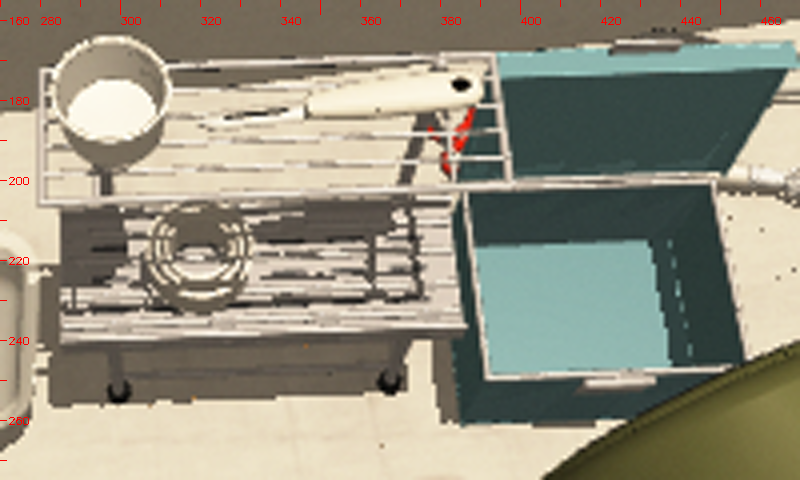

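View pics/s0c.png

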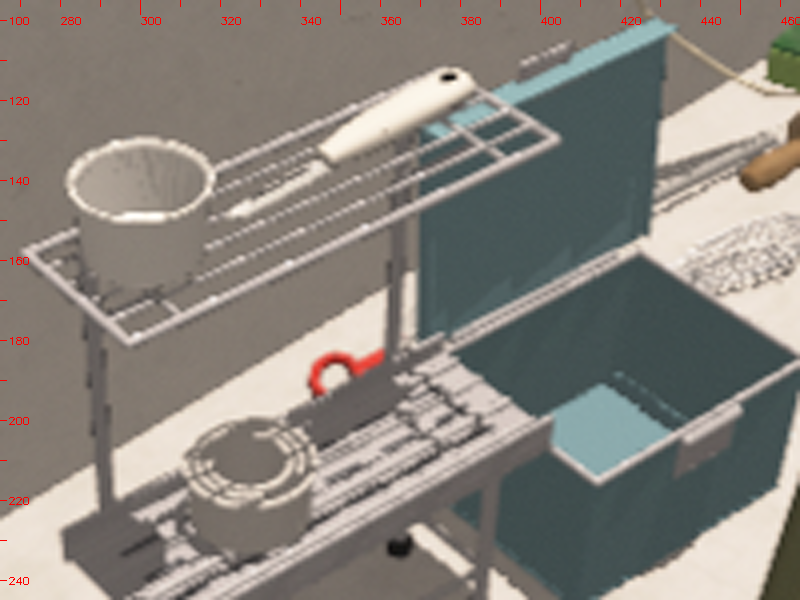

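Run:
```python
from h import *
np.set_printoptions(precision=4,suppress=True)
for l,n,u,v,z in [("tierFL","top",280.5,205,.342),("tierFR","top",397,200.5,.342),("tierFL","scene",298.5,180,.342),("tierFR","scene",403,129,.342),("tierBL","scene",270,158,.342),
("lipFL","top",285,238.5,.16),("lipFR","top",386,236.5,.16),("lipFR","scene",402,199.5,.16),
("cutC","top",320,215.5,.188),("cutC","scene",327.5,209,.188),
("tinFL","top",391.5,249.5,.112),("tinFR","top",455,247,.112),("tinBR","top",448.5,201,.112),("tinBL","top",387,202,.112),
("tinFL","scene",414,215,.112),("tinFR","scene",465,184,.112),("tinBR","scene",425,157,.112)]:
    print(l,n,atz(n,u,v,z))
d=np.load("pics/top0.npy");
for u,v in[(320,219),(420,235),(340,235),(430,180),(430,166),(300,180)]: print(u,v,unproj("top",u,v,d[v,u]))
```

```text
tierFL top [0.4987 0.0929 0.342 ]
tierFR top [ 0.4882 -0.179   0.342 ]
tierFL scene [0.4958 0.0913 0.342 ]
tierFR scene [ 0.4883 -0.1793  0.342 ]
tierBL scene [0.5861 0.0926 0.342 ]
lipFL top [0.4821 0.0963 0.16  ]
lipFR top [ 0.4652 -0.1796  0.16  ]
lipFR scene [ 0.4658 -0.1783  0.16  ]
cutC top [ 0.5304 -0.0035  0.188 ]
cutC scene [ 0.5292 -0.0056  0.188 ]
tinFL top [ 0.442  -0.1996  0.112 ]
tinFR top [ 0.4345 -0.3809  0.112 ]
tinBR top [ 0.5783 -0.395   0.112 ]
tinBL top [ 0.5901 -0.2105  0.112 ]
tinFL scene [ 0.4432 -0.2026  0.112 ]
tinFR scene [ 0.4383 -0.3877  0.112 ]
tinBR scene [ 0.5821 -0.3968  0.112 ]
320 219 [ 0.5367 -0.0044  0.148 ]
420 235 [ 0.5153 -0.3225  0.005 ]
340 235 [ 0.4847 -0.0557  0.1468]
430 180 [ 0.5967 -0.3125  0.2226]
430 166 [ 0.6012 -0.2942  0.293 ]
300 180 [0.556  0.0435 0.3508]
```

Emit:
carry_out:
  offset:
    - [0.5,-1,-1]
    - [0.5,-1,-1]
    - [0.5,-1,-1]
    - [0.5,-1,-1]
    - [0.5,-1,-1]
  spin: [0,0,0,0,0]
  claw: 0

```text
clock: 0.52
ee_pos: [0.198, -0.4305, 0.3493]
ee_rot: [-0.01, 0.989, 0.147, -0.002]
wrist_force: [0.4, -0.8, -0.1]
opening: 0.3
```

Emit:
carry_out:
  offset:
    - [1,-0.9,-0.5]
    - [1,-0.9,-0.5]
    - [1,-0.9,-0.5]
    - [1,-0.9,-0.5]
    - [1,-0.9,-0.5]
  spin: [0,0,0,0,0]

```text
clock: 0.93
ee_pos: [0.2855, -0.2812, 0.4191]
ee_rot: [-0.008, 0.99, 0.143, -0.002]
wrist_force: [1.6, -0.7, -0.0]
opening: 0.001
```

Emit:
carry_out:
  offset:
    - [1,-0.9,-0.5]
    - [1,-0.9,-0.5]
    - [1,-0.9,-0.5]
    - [1,-0.9,-0.5]
    - [1,-0.9,-0.5]
  spin: [0,0,0,0,0]

```text
clock: 1.35
ee_pos: [0.3751, -0.1306, 0.4862]
ee_rot: [-0.008, 0.99, 0.142, -0.002]
wrist_force: [0.3, -0.5, -0.5]
opening: -0.002
```

Emit:
carry_out:
  offset:
    - [1,-0.9,-0.5]
    - [1,-0.9,-0.5]
    - [0.5,-0.9,-0.5]
    - [0.5,-0.5,-0.5]
    - [0,0,-0.5]
  spin: [4,4,4,4,4]

```text
clock: 1.77
ee_pos: [0.4369, -0.0273, 0.5509]
ee_rot: [-0.009, 0.999, -0.035, -0.005]
wrist_force: [0.6, -0.5, -0.5]
opening: 0.003
```

```bash
python3 -c "
from rig import *
print(state())"
```

```text
{'clock': 1.7667, 'joints': array([-0.07537387,  0.09310623,  0.41631326,  1.90372756,  0.01709472,
        3.13602509]), 'dq': array([ 0.01561061,  0.14843678,  0.57415907,  0.43478264, -0.01834453,
        0.86073023]), 'effort': array([  1.33186206, -39.04340386,  29.7914207 ,  -0.63167833,
         0.2754102 ,  -0.60767356]), 'ee_pos': array([ 0.43690139, -0.02732098,  0.55094673]), 'ee_rot': array([-0.00873687,  0.99934118, -0.03493591, -0.00451211]), 'wrist_force': array([ 0.57409452, -0.49686078, -0.52386227]), 'moment': array([ 0.00836669, -0.04936921, -0.01289553]), 'opening': 0.00286580091523571}
```

Emit:
carry_out:
  offset:
    - [0,0,-1]
    - [0,0,-1]
    - [0,0,-1]
    - [0,0,-1]
    - [0,0,-1]
  spin: [-7,-7,-7,-7,-7]

```text
clock: 2.18
ee_pos: [0.4357, -0.0261, 0.6441]
ee_rot: [-0.004, 0.962, 0.273, 0.013]
wrist_force: [-1.0, -0.2, -0.5]
opening: 0.004
```

Emit:
carry_out:
  offset:
    - [0,0,-1]
    - [0,0,-1]
    - [0,0,-1]
    - [0,0,-1]
    - [0,0,-1]
  spin: [-7,-7,-7,-7,-7]

```text
clock: 2.6
ee_pos: [0.4159, -0.0257, 0.6801]
ee_rot: [0.028, 0.83, 0.555, 0.05]
wrist_force: [-0.2, -0.7, 0.1]
opening: -0.001
```

```bash
python3 -c "
from rig import *
print(state())"
```

```text
{'clock': 2.6, 'joints': array([-0.0758696 ,  0.14643995,  0.84486939,  2.15703892,  0.01795954,
        1.88896001]), 'dq': array([-6.15974620e-03, -1.60086689e-01,  5.22569058e-02, -2.97550022e-04,
        1.51430125e-03, -1.48905123e+00]), 'effort': array([  0.0602545 , -31.88171625,  23.32892239,  -1.13662753,
         0.07247279,   1.57217737]), 'ee_pos': array([ 0.41590705, -0.02565575,  0.68006876]), 'ee_rot': array([0.02750111, 0.83021881, 0.55453893, 0.0496688 ]), 'wrist_force': array([-0.21112419, -0.68441428,  0.0855324 ]), 'moment': array([ 0.02421706,  0.07390665, -0.01054667]), 'opening': -0.0008154444753148128}
```

j4 is at its stop and the tool is now tilting forward as intended, so I'll continue.

Emit:
carry_out:
  offset:
    - [0,0,-1]
    - [0,0,-1]
    - [0,0,-1]
    - [0,0,-1]
    - [0,0,-1]
  spin: [-5,-5,-5,0,0]

```text
clock: 3.02
ee_pos: [0.3885, -0.0246, 0.7153]
ee_rot: [0.066, 0.743, 0.661, 0.077]
wrist_force: [0.6, -0.3, 0.3]
opening: -0.0
```

```bash
cat >> h.py <<'E'
from scipy.spatial.transform import Rotation as Ro
def st():
    s=state(); q=s['ee_rot']; R=Ro.from_quat([q[1],q[2],q[3],q[0]]).as_matrix()
    np.set_printoptions(precision=4,suppress=True)
    print(s['clock'],'p',s['ee_pos'],'j',s['joints'],'F',s['wrist_force']);print(R); print('tilt',np.degrees(np.arccos(-R[2,2])),'az',np.degrees(np.arctan2(R[1,2],R[0,2])))
    return s,R
E
python3 -c "
from h import *
st()"
```

```text
3.0167 p [ 0.3885 -0.0246  0.7153] j [-0.0792  0.0754  0.8639  2.1571  0.0187  1.6101] F [ 0.634  -0.3488  0.2619]
[[ 0.1136  0.9729  0.2016]
 [ 0.9932 -0.1165  0.0027]
 [ 0.0262  0.1999 -0.9795]]
tilt 11.63287479738106 az 0.7784855020480367
```

Emit:
carry_out:
  offset:
    - [0,-0.8,-1]
    - [0,-0.8,-1]
    - [0,-0.8,-1]
    - [0,-0.8,-1]
    - [0,-0.8,-1]
  spin: [-2,-2,-2,-2,0]

```text
clock: 3.43
ee_pos: [0.2684, -0.0182, 0.7359]
ee_rot: [0.1, 0.694, 0.706, 0.096]
wrist_force: [0.1, 0.0, -0.1]
opening: 0.002
```

```bash
python3 -c "
from h import *
st()"
```

```text
3.4333 p [ 0.2684 -0.0182  0.7359] j [-0.0954 -0.1667  0.6965  2.1571  0.0226  1.4617] F [ 0.075   0.0027 -0.1113]
[[-0.0157  0.9615  0.2742]
 [ 0.9998  0.0173 -0.0035]
 [-0.0081  0.2741 -0.9617]]
tilt 15.91596649884693 az -0.7339596926126659
```

Emit:
carry_out:
  offset:
    - [0,0.5,-1]
    - [0,0.5,-1]
    - [0,0.5,-1]
    - [0,0.5,-1]
    - [0,0.5,-1]
  spin: [0,0,0,0,0]

```text
clock: 3.85
ee_pos: [0.294, -0.0148, 0.782]
ee_rot: [0.144, 0.693, 0.694, 0.134]
wrist_force: [-0.8, -0.7, 0.4]
opening: 0.002
```

```bash
python3 -c "
from h import *
st()"
```

```text
3.85 p [ 0.294  -0.0148  0.782 ] j [-0.0623 -0.1269  0.8565  2.1571  0.0107  1.5091] F [-0.8062 -0.714   0.4153]
[[ 0.0012  0.9222  0.3866]
 [ 0.9999  0.0043 -0.0134]
 [-0.014   0.3866 -0.9222]]
tilt 22.75710346080118 az -1.989194623628845
```

7° per call; two more.

Emit:
carry_out:
  offset:
    - [0,0.6,-1]
    - [0,0.6,-1]
    - [0,0.6,-1]
    - [0,0.6,-1]
    - [0,0.6,-1]
  spin: [0,0,0,0,0]

```text
clock: 4.27
ee_pos: [0.3189, -0.0124, 0.8255]
ee_rot: [0.184, 0.688, 0.68, 0.173]
wrist_force: [0.4, 0.5, -0.3]
opening: 0.003
```

Emit:
carry_out:
  offset:
    - [0,0.7,-1]
    - [0,0.7,-1]
    - [0,0.7,-1]
    - [0,0.7,-1]
  spin: [0,0,0,0]

```text
clock: 4.6
ee_pos: [0.3322, -0.0114, 0.8606]
ee_rot: [0.216, 0.682, 0.667, 0.205]
wrist_force: [0.2, 0.0, -0.2]
opening: 0.002
```

```bash
python3 -c "
from h import *
st()
im,d=read_camera('top');crop(im,270,155,200,120,4,'pics/t1c.png');cv2.imwrite('pics/t1.png',im)"
```

```text
4.6 p [ 0.3322 -0.0114  0.8606] j [-0.0312 -0.0459  1.1461  2.1572 -0.0032  1.5608] F [ 0.1524  0.0207 -0.239 ]
[[ 0.0248  0.822   0.5689]
 [ 0.9997 -0.0156 -0.021 ]
 [-0.0084  0.5692 -0.8221]]
tilt 34.70209486384398 az -2.1118964344719253
```

View pics/t1.png

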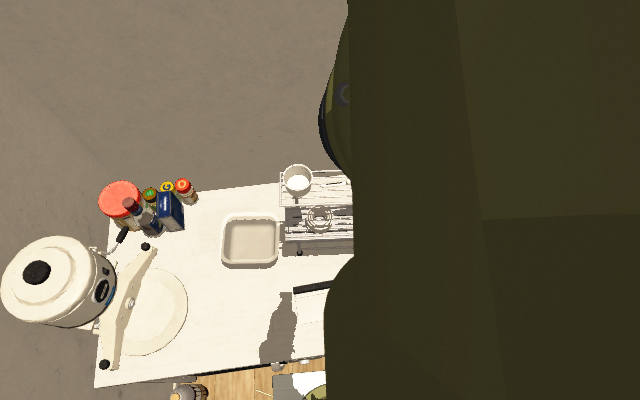

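Tilt is 34.7° and heading -2.1°, close to the rack yaw. The top view is mostly hidden by the arm, but the cutters at (319,218) and the pan are untouched. I'll go down in front of the rack.

Emit:
carry_out:
  offset:
    - [0.2,-0.5,1]
    - [0.2,-0.5,1]
    - [0.2,-0.5,1]
    - [0.2,-0.5,1]
    - [0.2,-0.5,1]
  spin: [0,0,0,0,0]

```text
clock: 5.07
ee_pos: [0.3538, 0.0092, 0.7429]
ee_rot: [0.223, 0.684, 0.661, 0.214]
wrist_force: [0.2, 0.1, 1.5]
opening: -0.004
```

Emit:
carry_out:
  offset:
    - [0.2,-0.5,1]
    - [0.2,-0.5,1]
    - [0.2,-0.5,1]
    - [0.2,-0.5,1]
    - [0.2,-0.5,1]
  spin: [0,0,0,0,0]

```text
clock: 5.48
ee_pos: [0.3743, 0.0338, 0.595]
ee_rot: [0.222, 0.687, 0.657, 0.215]
wrist_force: [0.7, -0.4, 0.1]
opening: 0.0
```

```bash
python3 -c "
from h import *
s,R=st(); print(R.T@(np.array([.40,.065,.42])-s['ee_pos'])/.025)"
```

```text
5.4833 p [0.3743 0.0338 0.595 ] j [ 0.2257 -0.5402 -0.142   1.3579 -0.1541  1.7927] F [ 0.6602 -0.3555  0.1128]
[[ 0.0437  0.8084  0.587 ]
 [ 0.999  -0.0375 -0.0227]
 [ 0.0037  0.5874 -0.8093]]
tilt 35.97335666328707 az -2.2146394372889837
[ 1.2643 -3.3279  6.2377]
```

Emit:
carry_out:
  offset:
    - [0.25,-0.6,1]
    - [0.25,-0.6,1]
    - [0.25,-0.6,1]
    - [0.25,-0.6,1]
    - [0.25,-0.6,1]
  spin: [0,0,0,0,0]

```text
clock: 5.9
ee_pos: [0.3856, 0.0655, 0.4394]
ee_rot: [0.22, 0.691, 0.654, 0.215]
wrist_force: [0.3, 1.1, 0.2]
opening: -0.002
```

```bash
python3 -c "
from h import *
s,R=st(); print(R.T@(np.array([.40,.068,.36])-s['ee_pos'])/.025);print(R.T@(np.array([.535,.068,.168])-s['ee_pos'])/.025)"
```

```text
5.9 p [0.3856 0.0655 0.4394] j [ 0.3646 -0.6175 -0.5409  1.0604 -0.2328  1.9205] F [0.2816 1.1344 0.2114]
[[ 0.0527  0.8087  0.5858]
 [ 0.9986 -0.0482 -0.0233]
 [ 0.0094  0.5862 -0.8101]]
tilt 35.892369770832595 az -2.2789565150495745
[ 0.1018 -1.4001  2.9081]
[ 0.3144 -1.5348 12.2931]
```

Emit:
carry_out:
  offset:
    - [0.1,-0.5,1]
    - [0.1,-0.5,1]
    - [0.1,-0.5,1]
    - [0,0,1]
    - [0,0,1]
  spin: [0,0,0,0,0]

```text
clock: 6.32
ee_pos: [0.4235, 0.0729, 0.3038]
ee_rot: [0.217, 0.693, 0.653, 0.215]
wrist_force: [1.1, 0.3, 0.6]
opening: -0.0
```

```bash
python3 -c "
from h import *
s,R=st(); print(R.T@(np.array([.535,.068,.168])-s['ee_pos'])/.025)
im,d=read_camera('scene');crop(im,240,95,200,150,4,'pics/s2c.png')
im,d=read_camera('top');crop(im,270,155,200,120,4,'pics/t2c.png')"
```

```text
6.3167 p [0.4235 0.0729 0.3038] j [ 0.3319 -0.5544 -0.8222  0.7141 -0.2104  1.8982] F [1.1213 0.2564 0.5897]
[[ 0.055   0.8116  0.5816]
 [ 0.9984 -0.0529 -0.0205]
 [ 0.0142  0.5818 -0.8132]]
tilt 35.58896426306207 az -2.015322992022321
[-0.026   0.4688  7.017 ]
```

View pics/s2c.png

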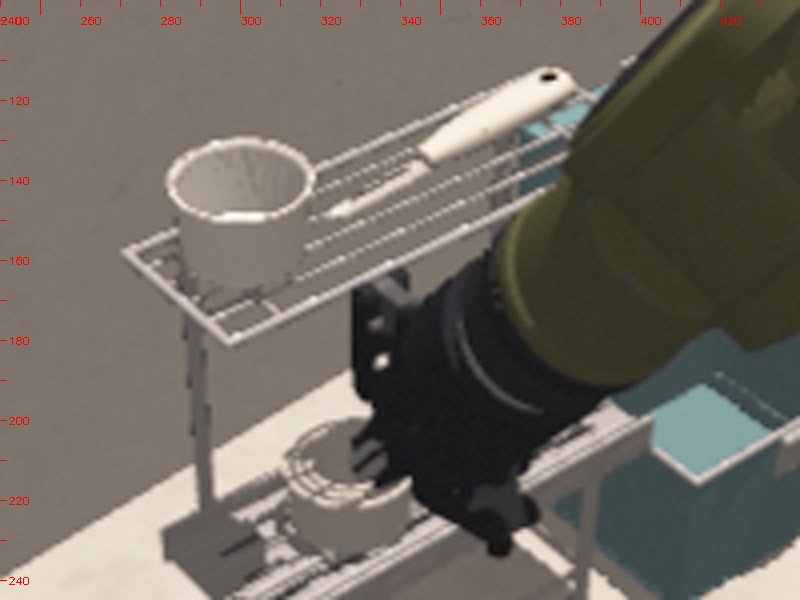

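View pics/t2c.png

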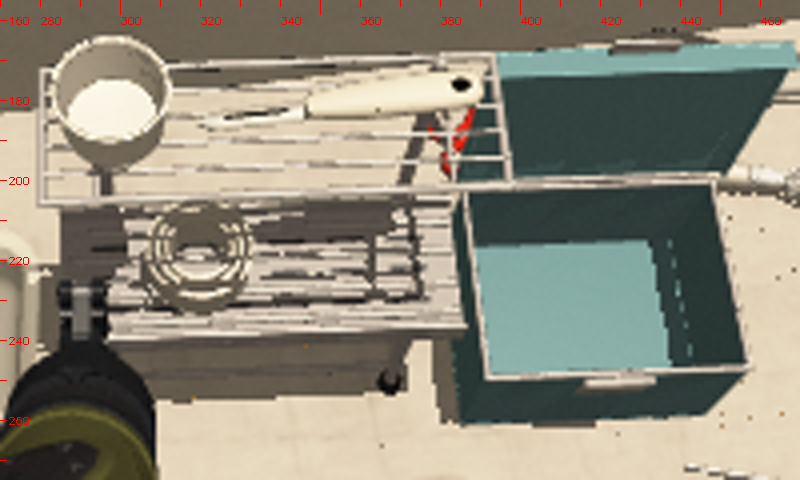

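```bash
python3 -c "
from h import *
s,R=st(); print(proj('top',s['ee_pos']),proj('scene',s['ee_pos']))
im,d=read_camera('scene')
vv,uu=np.mgrid[150:240,310:400]
P=np.array([unproj('scene',u,v,d[v,u]) for u,v in zip(uu.ravel(),vv.ravel()) if d[v,u]>0])
L=(P-s['ee_pos'])@R
m=(abs(L[:,0])<.06)&(abs(L[:,1])<.09)&(L[:,2]<.02)&(L[:,2]>-.3)
L=L[m]
for a in np.arange(-.3,.02,.02):
    q=L[(L[:,2]>=a)&(L[:,2]<a+.02)]
    if len(q): print(round(a,2),len(q),q.min(0)[:2],q.max(0)[:2])
"
```

```text
6.4167 p [0.422  0.0717 0.3003] j [ 0.3308 -0.5511 -0.8247  0.7158 -0.2108  1.8986] F [-0.2624 -0.5183 -0.7601]
[[ 0.0567  0.8156  0.5758]
 [ 0.9983 -0.0528 -0.0235]
 [ 0.0113  0.5762 -0.8172]]
tilt 35.19097008732805 az -2.333193125273759
[292.444  241.5108] [332.2404 212.513 ]Traceback (most recent call last):
  File "<string>", line 6, in <module>
    P=np.array([unproj('scene',u,v,d[v,u]) for u,v in zip(uu.ravel(),vv.ravel()) if d[v,u]>0])
                ~~~~~~^^^^^^^^^^^^^^^^^^^^
  File "h.py", line 4, in unproj
    c=get_calibration(n); p=np.array([(u-c['cx'])/c['fx']*d,(v-c['cy'])/c['fy']*d,d])
ValueError: time passes only in moves, steps and waits
```

```bash
sed -i 's/^def unproj/import functools\nget_calibration=functools.lru_cache(None)(get_calibration)\ndef unproj/' h.py; python3 -c "
from h import *
s,R=st()
im,d=read_camera('scene')
vv,uu=np.mgrid[150:240,310:400]
P=np.array([unproj('scene',u,v,d[v,u]) for u,v in zip(uu.ravel(),vv.ravel()) if d[v,u]>0])
L=(P-s['ee_pos'])@R
m=(abs(L[:,0])<.06)&(abs(L[:,1])<.09)&(L[:,2]<.02)&(L[:,2]>-.3)
L=L[m]
for a in np.arange(-.3,.02,.02):
    q=L[(L[:,2]>=a)&(L[:,2]<a+.02)]
    if len(q): print(round(a,2),len(q),q.min(0)[:2],q.max(0)[:2])
"
```

```text
6.4667 p [0.4226 0.072  0.303 ] j [ 0.3313 -0.5526 -0.8208  0.7186 -0.2113  1.8988] F [-0.2077 -0.7025  0.6687]
[[ 0.0566  0.8141  0.578 ]
 [ 0.9983 -0.0531 -0.023 ]
 [ 0.0119  0.5783 -0.8157]]
tilt 35.34137279263611 az -2.27864092024024
-0.3 243 [ 0.023  -0.0211] [0.0388 0.0127]
-0.28 288 [ 0.0213 -0.0283] [0.0365 0.0212]
-0.26 352 [ 0.0137 -0.0329] [0.0368 0.0277]
-0.24 416 [ 0.0009 -0.0373] [0.0378 0.0329]
-0.22 331 [-0.0001 -0.038 ] [0.0379 0.0356]
-0.2 204 [-0.0023 -0.036 ] [0.0359 0.0326]
-0.18 513 [-0.0132 -0.0376] [0.0374 0.0359]
-0.16 297 [-0.0015 -0.0376] [0.0371 0.0341]
-0.14 122 [-0.0043 -0.0395] [0.0369 0.0367]
-0.12 172 [-0.0082 -0.0502] [0.0194 0.0498]
-0.1 476 [-0.0143 -0.0616] [0.0189 0.0617]
-0.08 260 [-0.0096 -0.0532] [0.0165 0.0553]
-0.06 235 [-0.0102 -0.0377] [0.0135 0.0375]
-0.04 82 [-0.0102 -0.0137] [0.0107 0.0134]
-0.02 47 [ 0.0045 -0.0134] [0.0105 0.0128]
0.0 82 [-0.0597  0.0794] [-0.0022  0.0868]
```

```bash
python3 -c "
from h import *
s,R=st(); print(R.T@(np.array([.53,.07,.167])-s['ee_pos'])/.025)"
```

```text
6.5167 p [0.4234 0.0724 0.3052] j [ 0.3317 -0.5537 -0.818   0.7193 -0.2115  1.8986] F [-0.3782  0.158   0.0328]
[[ 0.0561  0.8124  0.5804]
 [ 0.9983 -0.0531 -0.0221]
 [ 0.0129  0.5807 -0.814 ]]
tilt 35.511159370738696 az -2.1804870333700324
[0.0735 0.2592 6.9768]
```

Emit:
carry_out:
  offset:
    - [0,0,1]
    - [0,0,1]
    - [0,0,1]
    - [0,0,1]
    - [0,0,1]
  spin: [0,0,0,0,0]

```text
clock: 6.93
ee_pos: [0.5052, 0.0731, 0.2203]
ee_rot: [0.223, 0.692, 0.649, 0.226]
wrist_force: [-0.2, 0.6, -0.0]
opening: 0.002
```

```bash
python3 -c "
from h import *
s,R=st(); print(R.T@(np.array([.53,.07,.167])-s['ee_pos'])/.025)"
```

```text
6.9333 p [0.5052 0.0731 0.2203] j [ 0.2492 -0.3311 -0.927   0.3473 -0.1633  1.8316] F [-0.2419  0.5898 -0.0175]
[[ 0.0565  0.7968  0.6016]
 [ 0.9981 -0.0597 -0.0147]
 [ 0.0242  0.6013 -0.7987]]
tilt 36.99484004974854 az -1.3953818257846757
[-0.1179 -0.4828  2.2998]
```

Emit:
carry_out:
  offset:
    - [0,-0.1,0.9]
    - [0,-0.2,0.8]
    - [0,0,0.4]
    - [0,0,0]
  spin: [0,0,0,0]

```text
clock: 7.27
ee_pos: [0.5369, 0.074, 0.1776]
ee_rot: [0.224, 0.692, 0.646, 0.229]
wrist_force: [-1.1, -0.6, -0.1]
opening: 0.001
```

```bash
python3 -c "
from h import *
s,R=st(); print(R.T@(np.array([.53,.07,.167])-s['ee_pos'])/.025)
im,d=read_camera('scene');crop(im,240,95,200,150,4,'pics/s3c.png')
im,d=read_camera('top');crop(im,270,155,200,120,4,'pics/t3c.png')"
```

```text
7.2667 p [0.5369 0.074  0.1776] j [ 0.2295 -0.2072 -0.9619  0.1787 -0.152   1.819 ] F [-1.1024 -0.6353 -0.1464]
[[ 0.0593  0.7922  0.6074]
 [ 0.9978 -0.0643 -0.0136]
 [ 0.0282  0.6069 -0.7943]]
tilt 37.410171773668196 az -1.2852030585857763
[-0.1867 -0.4641  0.1724]
```

View pics/s3c.png

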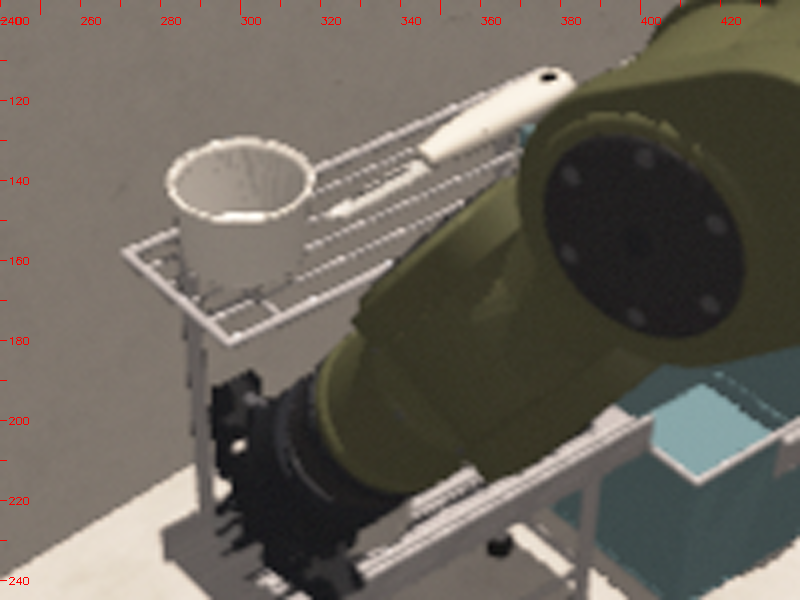

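View pics/t3c.png

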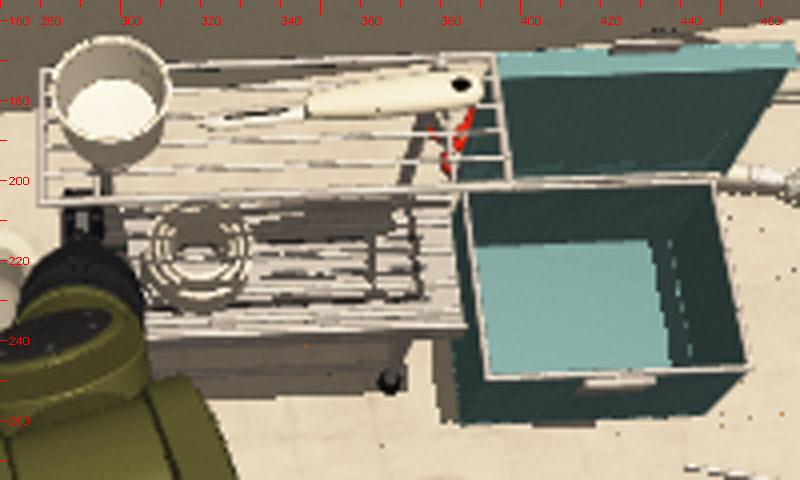

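Emit:
carry_out:
  offset:
    - [0,-0.4,0.1]
    - [-0.6,0,0]
    - [-0.5,0,0]
    - [-0.5,0,0]
    - [-0.5,0,0]
  spin: [0,0,0,0,0]

```text
clock: 7.78
ee_pos: [0.5277, 0.0254, 0.1758]
ee_rot: [0.226, 0.689, 0.647, 0.235]
wrist_force: [0.0, 0.2, -0.1]
opening: -0.002
```

```bash
python3 -c "
from h import *
s,R=st();
im,d=read_camera('top');crop(im,270,155,200,120,4,'pics/t4c.png')"
```

```text
7.7833 p [0.5277 0.0254 0.1758] j [ 0.0849 -0.2506 -1.0074  0.1522 -0.0588  1.6991] F [ 0.0317  0.2219 -0.0823]
[[ 0.0522  0.7858  0.6162]
 [ 0.9981 -0.0612 -0.0065]
 [ 0.0326  0.6154 -0.7875]]
tilt 38.04389687334143 az -0.6022478956242298
```

View pics/t4c.png

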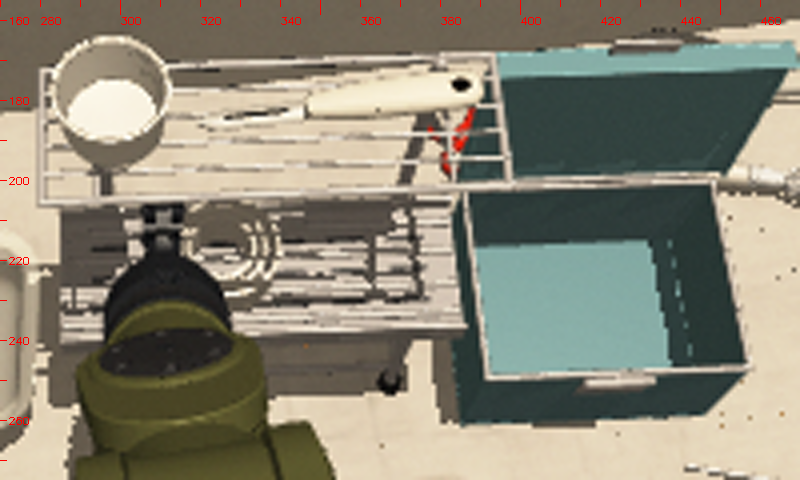

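Emit:
carry_out:
  offset:
    - [-0.5,0,0.05]
    - [-0.5,0,0.05]
    - [-0.5,0,0.05]
    - [-0.5,0,0.05]
    - [-0.5,0,0.05]
  spin: [0,0,0,0,0]

```text
clock: 8.25
ee_pos: [0.5278, -0.0374, 0.1746]
ee_rot: [0.228, 0.688, 0.646, 0.239]
wrist_force: [0.3, 0.8, 1.0]
opening: -0.001
```

```bash
python3 -c "
from h import *
s,R=st();
im,d=read_camera('top');crop(im,270,155,200,120,4,'pics/t5c.png')"
```

```text
8.25 p [ 0.5278 -0.0374  0.1746] j [-0.1111 -0.2503 -1.0181  0.1318  0.0646  1.545 ] F [0.3212 0.8113 0.9845]
[[ 0.0506  0.7798  0.624 ]
 [ 0.9981 -0.061  -0.0046]
 [ 0.0345  0.6231 -0.7814]]
tilt 38.61007025876881 az -0.42641295294153453
```

View pics/t5c.png

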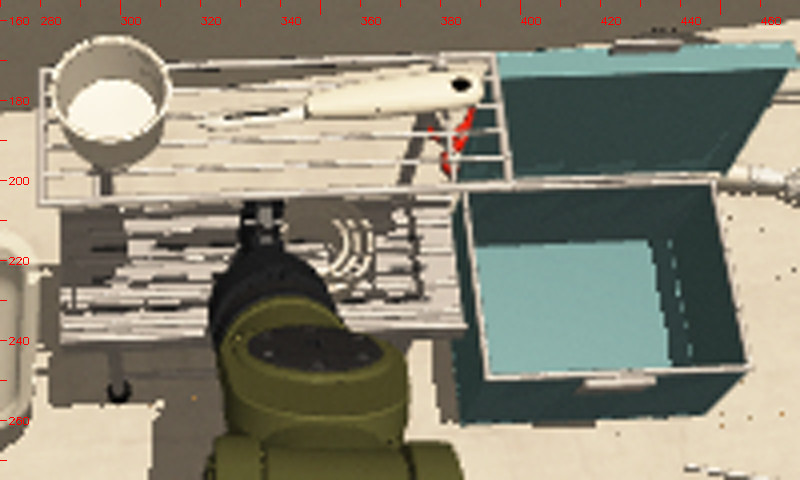

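Emit:
carry_out:
  offset:
    - [-0.5,-0.05,0]
    - [-0.5,-0.05,0]
    - [-0.5,-0.05,0]
    - [-0.5,-0.05,0]
    - [-0.5,-0.05,0]
  spin: [0,0,0,0,0]

```text
clock: 8.72
ee_pos: [0.5199, -0.099, 0.173]
ee_rot: [0.23, 0.687, 0.646, 0.242]
wrist_force: [1.4, 0.4, -0.1]
opening: 0.003
```

```bash
python3 -c "
from h import *
s,R=st();
im,d=read_camera('top');crop(im,270,155,200,120,4,'pics/t6c.png')"
```

```text
8.7167 p [ 0.5199 -0.099   0.173 ] j [-0.304  -0.2362 -1.0144  0.1336  0.186   1.3921] F [ 1.3923  0.3635 -0.1467]
[[ 0.0491  0.7754  0.6295]
 [ 0.9982 -0.0603 -0.0037]
 [ 0.0351  0.6286 -0.777 ]]
tilt 39.015792970557236 az -0.3330235562448303
```

View pics/t6c.png

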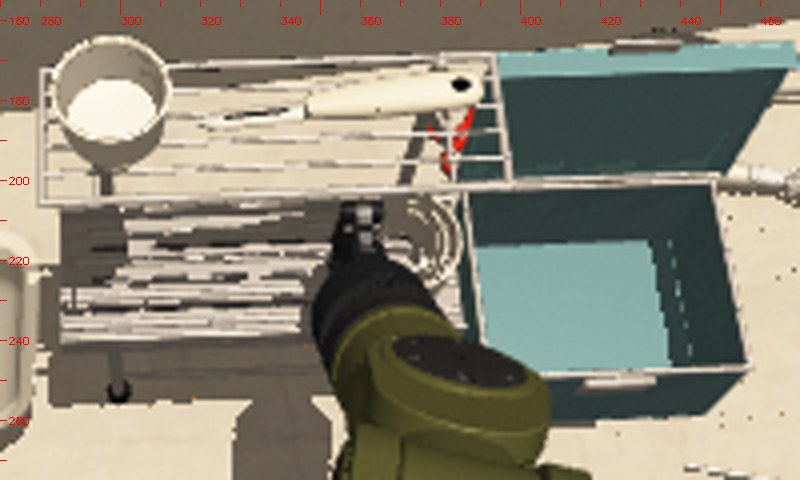

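Emit:
carry_out:
  offset:
    - [-0.7,-0.05,0]
    - [-0.7,-0.05,0]
    - [-0.7,-0.05,0]
    - [-0.7,-0.05,0]
    - [-0.7,-0.05,0]
  spin: [0,0,0,0,0]

```text
clock: 9.18
ee_pos: [0.511, -0.1848, 0.1695]
ee_rot: [0.231, 0.685, 0.646, 0.244]
wrist_force: [-0.5, 0.3, 0.4]
opening: 0.0
```

```bash
python3 -c "
from h import *
s,R=st();
im,d=read_camera('top');crop(im,310,155,200,120,4,'pics/t7c.png')
im,d=read_camera('scene');crop(im,330,95,200,150,4,'pics/s7c.png')"
```

```text
9.1833 p [ 0.511  -0.1848  0.1695] j [-0.5479 -0.1623 -0.9632  0.1593  0.3341  1.1875] F [-0.5338  0.271   0.3691]
[[ 0.046   0.7727  0.6331]
 [ 0.9983 -0.0576 -0.0022]
 [ 0.0348  0.6322 -0.7741]]
tilt 39.28037210081805 az -0.20078522488505135
```

View pics/t7c.png

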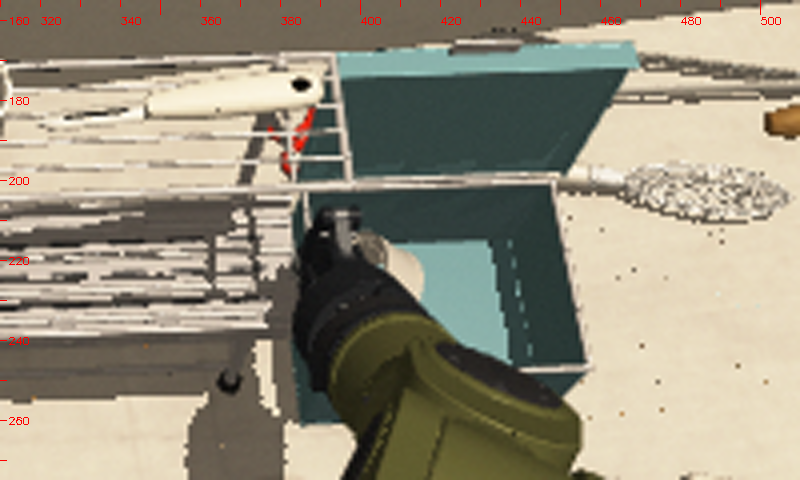

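View pics/s7c.png

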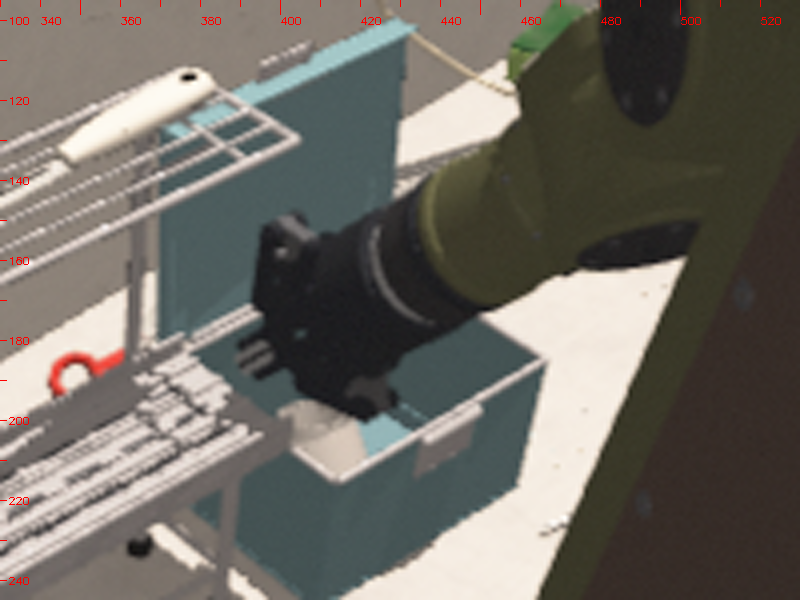

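Both views show the cutters falling inside the tin and the deck empty. I'll retract along the tool axis and move toward -y.

Emit:
carry_out:
  offset:
    - [-0.5,0,0]
    - [-0.4,0,-0.8]
    - [-0.5,0,-1]
    - [-0.5,0,-1]
    - [-0.5,0,-1]
  spin: [0,0,0,0,0]

```text
clock: 9.7
ee_pos: [0.446, -0.2374, 0.2388]
ee_rot: [0.226, 0.685, 0.648, 0.244]
wrist_force: [0.7, -1.8, 0.1]
opening: 0.0
```

Emit:
carry_out:
  offset:
    - [-0.5,0.3,-1]
    - [-0.3,0.4,-1]
    - [-0.2,0.4,-1]
    - [0,0.4,-1]
    - [0,0.4,-1]
  spin: [0,0,0,0,0]

```text
clock: 10.12
ee_pos: [0.3995, -0.2603, 0.3694]
ee_rot: [0.223, 0.686, 0.648, 0.244]
wrist_force: [0.0, -1.0, 0.4]
opening: -0.005
```

```bash
python3 -c "
from h import *
s,R=st();
im,d=read_camera('top');crop(im,310,155,200,120,4,'pics/t8c.png')
im,d=read_camera('scene');crop(im,330,95,200,150,4,'pics/s8c.png')"
```

```text
10.1167 p [ 0.3995 -0.2603  0.3694] j [-0.9387 -0.3427 -0.5714  0.9101  0.5344  0.8097] F [ 0.0181 -1.0323  0.4043]
[[ 0.0414  0.7805  0.6238]
 [ 0.9981 -0.0611  0.0102]
 [ 0.0461  0.6222 -0.7815]]
tilt 38.60286739279935 az 0.9369538005338429
```

View pics/t8c.png

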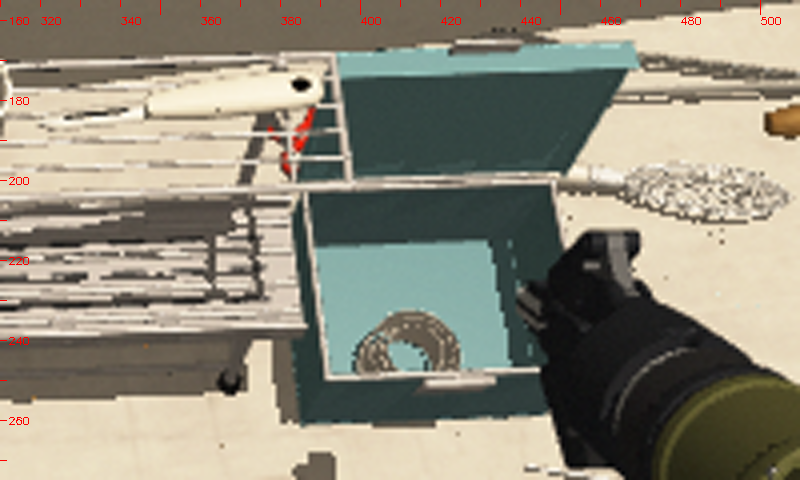

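View pics/s8c.png

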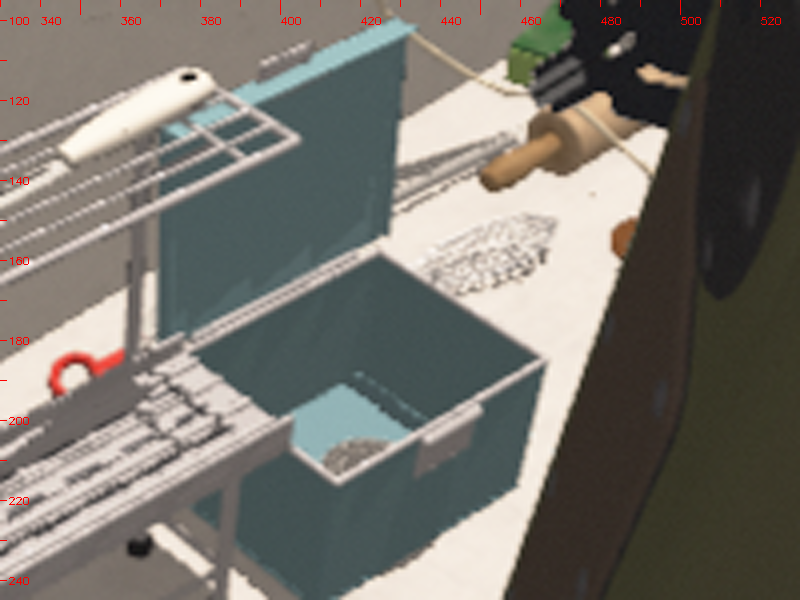

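The cutters lie nested flat in the tin at top px (408,243), and the deck is empty. Next I'll measure the lid edge.

```bash
python3 -c "
from h import *
d=np.load('pics/top0.npy')
for u in (410,430,450):
  for v in range(158,204,4): print(u,v,unproj('top',u,v,d[v,u]))
d=np.load('pics/scene0.npy')
for u,v in [(400,112),(400,116),(400,120),(400,130),(400,150)]: print(u,v,unproj('scene',u,v,d[v,u]))
"
```

```text
410 158 [ 0.8188027  -0.35409199 -0.02768597]
410 162 [ 0.82031303 -0.36133223 -0.05876497]
410 166 [ 0.8147079  -0.36469354 -0.07843473]
410 170 [ 0.60051623 -0.24445734  0.28050933]
410 174 [ 0.60349299 -0.25117917  0.25296438]
410 178 [ 0.60215363 -0.25551395  0.23249241]
410 182 [ 0.59850906 -0.25859214  0.21571639]
410 186 [ 0.59735491 -0.26339882  0.19329105]
410 190 [ 0.59752007 -0.26927336  0.16719321]
410 194 [ 0.59417645 -0.27308731  0.14738148]
410 198 [ 0.5920512  -0.27790768  0.12408776]
410 202 [ 0.5868214  -0.28082334  0.1067201 ]
430 158 [ 0.82007224 -0.43036936 -0.03969275]
430 162 [ 0.81860151 -0.43723808 -0.06607705]
430 166 [ 0.60120714 -0.29424951  0.29302377]
430 170 [ 0.59713654 -0.29722412  0.27896501]
430 174 [ 0.59956571 -0.30501127  0.25219369]
430 178 [ 0.59857911 -0.31060591  0.23086554]
430 182 [ 0.59894867 -0.31745095  0.20597935]
430 186 [ 0.59488858 -0.32121698  0.18901864]
430 190 [ 0.59370762 -0.32739575  0.16539356]
430 194 [ 0.59322143 -0.3344048   0.13924811]
430 198 [ 0.58972024 -0.33930154  0.11855825]
430 202 [ 0.58265126 -0.34149918  0.10505771]
450 158 [ 0.82256971 -0.50920917 -0.0540209 ]
450 162 [ 0.7757564  -0.48143136 -0.00104445]
450 166 [ 0.60466289 -0.35215922  0.27923569]
450 170 [ 0.59071824 -0.3477292   0.28301032]
450 174 [ 0.59721711 -0.3603109   0.24840648]
450 178 [ 0.59625476 -0.36701741  0.22676786]
450 182 [ 0.59509062 -0.37383529  0.20463586]
450 186 [ 0.59217498 -0.3793971   0.18516293]
450 190 [ 0.59039076 -0.38623974  0.16250635]
450 194 [ 0.58859341 -0.39338592  0.13889222]
450 198 [ 0.5816453  -0.39600876  0.12568845]
450 202 [ 0.62258985 -0.44495248  0.00237731]
400 112 [ 0.60278586 -0.29708705  0.2833202 ]
400 116 [ 0.59297068 -0.28725606  0.2806887 ]
400 120 [ 0.60359502 -0.30128816  0.25860578]
400 130 [ 0.49071532 -0.17289401  0.34108254]
400 150 [ 0.59384967 -0.30285273  0.17271541]
```

Emit:
carry_out:
  offset:
    - [0,0,0]
    - [0,0,0]
    - [0,0,0]
    - [0,0,0]
    - [0,0,0]
  spin: [-7,-7,-7,-7,-7]

```text
clock: 10.63
ee_pos: [0.4022, -0.2565, 0.3741]
ee_rot: [0.29, 0.452, 0.828, 0.162]
wrist_force: [-0.4, -0.4, -0.2]
opening: -0.003
```

Emit:
carry_out:
  offset:
    - [0,0,0]
    - [0,0,0]
    - [0,0,0]
    - [0,0,0]
    - [0,0,0]
  spin: [-7,-7,-7,-7,-7]

```text
clock: 11.05
ee_pos: [0.4032, -0.2487, 0.3703]
ee_rot: [0.324, 0.175, 0.927, 0.068]
wrist_force: [-0.2, -0.3, 0.2]
opening: 0.008
```

Emit:
carry_out:
  offset:
    - [0,0,0]
    - [0,0,0]
    - [0,0,0]
    - [0,0,0]
  spin: [-7,-7,-7,0]

```text
clock: 11.38
ee_pos: [0.4038, -0.2425, 0.3672]
ee_rot: [0.329, -0.004, 0.944, 0.008]
wrist_force: [-0.2, -0.2, -0.4]
opening: -0.006
```

```bash
python3 -c "
from h import *
s,R=st()
for t in [(.65,-.285,.40),(.655,-.29,.26)]: print(R.T@(np.array(t)-s['ee_pos'])/.025)"
```

```text
11.3833 p [ 0.4038 -0.2425  0.3672] j [-0.8977 -0.3647 -0.5899  0.9007  0.5204 -0.785 ] F [-0.2166 -0.1828 -0.3705]
[[-0.7833 -0.0122  0.6216]
 [-0.0013  0.9998  0.018 ]
 [-0.6217  0.0133 -0.7832]]
tilt 38.44919959125263 az 1.6612052006816056
[-8.5287 -1.8032  5.063 ]
[-5.2037 -2.0802  9.5694]
```

Emit:
carry_out:
  offset:
    - [-1,-0.2,0.4]
    - [-1,-0.2,0.5]
    - [-1,-0.2,0.6]
    - [-1,-0.2,0.6]
    - [-1,-0.2,0.6]
  spin: [0,0,0,0,0]

```text
clock: 11.8
ee_pos: [0.5455, -0.2614, 0.389]
ee_rot: [0.327, 0.007, 0.945, 0.012]
wrist_force: [-0.5, -0.3, 0.3]
opening: 0.003
```

```bash
python3 -c "
from h import *
s,R=st()
for t in [(.65,-.285,.36),(.655,-.285,.262)]: print(R.T@(np.array(t)-s['ee_pos'])/.025)"
```

```text
11.8 p [ 0.5455 -0.2614  0.389 ] j [-0.6654 -0.1569 -0.4079  0.7754  0.4076 -0.5353] F [-0.4942 -0.3458  0.3379]
[[-0.7856  0.0054  0.6187]
 [ 0.0212  0.9996  0.0183]
 [-0.6184  0.0275 -0.7854]]
tilt 38.24262374930625 az 1.69201239797971
[-2.5869 -0.9549  3.4823]
[-0.32   -1.0616  6.6848]
```

Emit:
carry_out:
  offset:
    - [-1,-0.3,0.6]
    - [-0.6,-0.3,0.9]
    - [-0.2,-0.2,0.9]
    - [0,0,0.9]
    - [0,0,0.9]
  spin: [0,0,0,0,0]

```text
clock: 12.22
ee_pos: [0.658, -0.2753, 0.3375]
ee_rot: [0.331, 0.013, 0.943, 0.015]
wrist_force: [0.0, 0.5, 0.4]
opening: -0.002
```

```bash
python3 -c "
from h import *
s,R=st()
for t in [(.65,-.285,.262)]: print(R.T@(np.array(t)-s['ee_pos'])/.025)
print(R.T@(np.array([.609,-.285,.285])-s['ee_pos']))
im,d=read_camera('top');crop(im,350,125,200,120,4,'pics/t9c.png')
im,d=read_camera('scene');crop(im,330,65,200,150,4,'pics/s9c.png')"
```

```text
12.2167 p [ 0.658  -0.2753  0.3375] j [-0.5581  0.042  -0.3499  0.5913  0.3546 -0.4229] F [0.0104 0.4885 0.4036]
[[-0.7806  0.0143  0.6249]
 [ 0.0337  0.9992  0.0192]
 [-0.6242  0.036  -0.7805]]
tilt 38.69618364951128 az 1.7623897858954205
[ 2.1201 -0.5003  2.1505]
[ 0.0706 -0.0123  0.0102]
```

View pics/t9c.png

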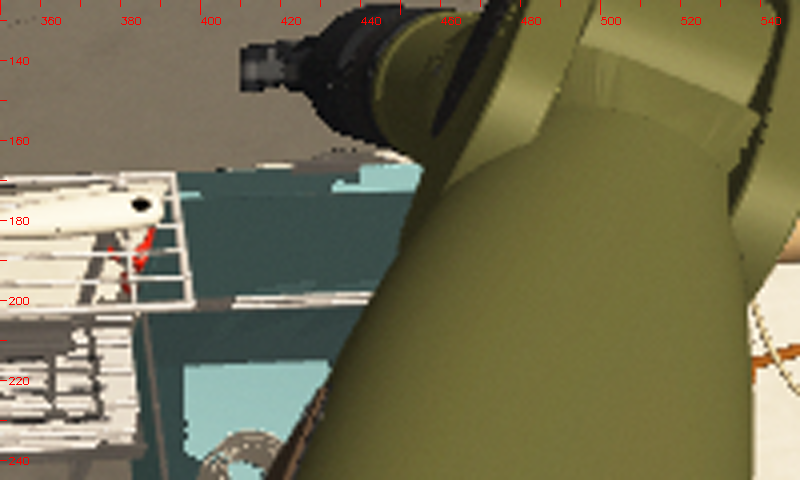

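View pics/s9c.png

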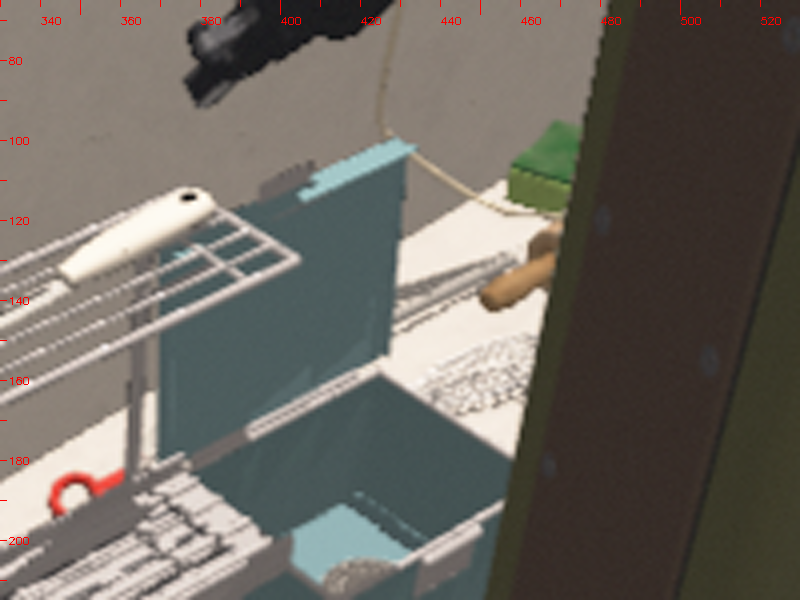

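Emit:
carry_out:
  offset:
    - [0.6,-0.3,0.7]
    - [0.6,-0.3,0.7]
    - [0.6,-0.1,0.7]
    - [0.2,0,0.2]
    - [0,0,0]
  spin: [0,0,0,0,0]

```text
clock: 12.73
ee_pos: [0.6532, -0.2842, 0.2576]
ee_rot: [0.329, 0.016, 0.944, 0.019]
wrist_force: [-0.1, -1.2, 0.5]
opening: -0.004
```

```bash
python3 -c "
from h import *
s,R=st()
for t in [(.65,-.285,.262)]: print(R.T@(np.array(t)-s['ee_pos'])/.025)
print(R.T@(np.array([.609,-.285,.285])-s['ee_pos']))
im,d=read_camera('scene');crop(im,330,65,200,150,4,'pics/s10c.png')"
```

```text
12.7333 p [ 0.6532 -0.2842  0.2576] j [-0.5788  0.0968 -0.4743  0.425   0.3691 -0.4347] F [-0.1236 -1.1718  0.5003]
[[-0.783   0.0179  0.6218]
 [ 0.0424  0.9988  0.0247]
 [-0.6206  0.0457 -0.7828]]
tilt 38.48324142914957 az 2.27417456658253
[-0.0113 -0.0258 -0.217 ]
[ 0.0175 -0.0003 -0.0489]
```

View pics/s10c.png

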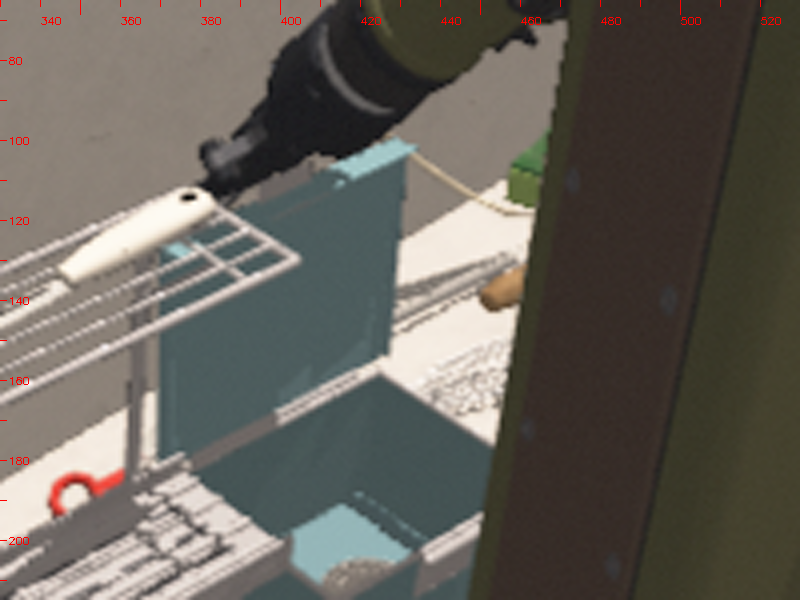

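Emit:
carry_out:
  offset:
    - [0.45,0,-0.35]
    - [0.45,0,-0.35]
    - [0.45,0,-0.35]
    - [0.5,0,-0.3]
    - [0.5,0,-0.3]
  spin: [0,0,0,0,0]

```text
clock: 13.2
ee_pos: [0.581, -0.2832, 0.2637]
ee_rot: [0.335, 0.014, 0.942, 0.016]
wrist_force: [0.3, 0.7, 0.2]
opening: 0.003
```

```bash
python3 -c "
from h import *
s,R=st()
im,d=read_camera('scene');crop(im,330,65,200,150,4,'pics/s11c.png')"
```

```text
13.2 p [ 0.581  -0.2832  0.2637] j [-0.6624 -0.0219 -0.5869  0.4471  0.4169 -0.5117] F [0.2839 0.6645 0.2247]
[[-0.7755  0.0154  0.6312]
 [ 0.037   0.9991  0.0212]
 [-0.6303  0.0398 -0.7753]]
tilt 39.16650303302315 az 1.924021350549798
```

View pics/s11c.png

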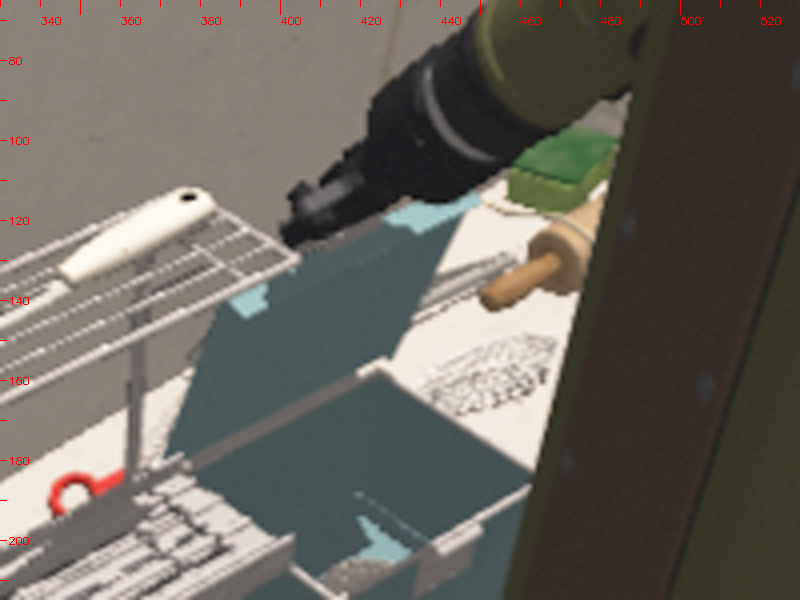

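Emit:
carry_out:
  offset:
    - [0.5,0,-0.2]
    - [0.5,0,-0.2]
    - [0.55,0,-0.1]
    - [0.55,0,-0.1]
    - [0.5,0,0]
  spin: [0,0,0,0,0]

```text
clock: 13.67
ee_pos: [0.5128, -0.2817, 0.2358]
ee_rot: [0.336, 0.015, 0.942, 0.014]
wrist_force: [1.2, -0.1, 0.7]
opening: -0.003
```

```bash
python3 -c "
from h import *
s,R=st()
im,d=read_camera('scene');crop(im,330,65,200,150,4,'pics/s12c.png')"
```

```text
13.6667 p [ 0.5128 -0.2817  0.2358] j [-0.7584 -0.0985 -0.7222  0.4213  0.4644 -0.5987] F [ 1.1726 -0.1327  0.7124]
[[-0.7733  0.0193  0.6338]
 [ 0.0385  0.9991  0.0166]
 [-0.6329  0.0372 -0.7733]]
tilt 39.34615920221573 az 1.4979657092027057
```

View pics/s12c.png

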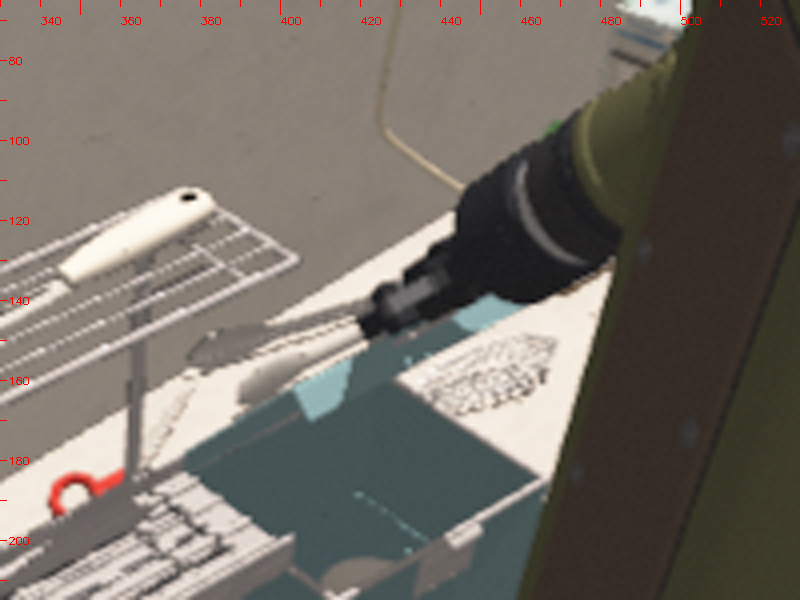

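Emit:
carry_out:
  offset:
    - [0.5,0,0.1]
    - [0.5,0,0.1]
    - [0.5,0,0.1]
    - [0.4,0,0.1]
    - [0,0,0]
  spin: [0,0,0,0,0]

```text
clock: 14.13
ee_pos: [0.4758, -0.2786, 0.1934]
ee_rot: [0.335, 0.018, 0.942, 0.015]
wrist_force: [-1.5, 0.3, 0.0]
opening: 0.003
```

```bash
python3 -c "
from h import *
s,R=st()
im,d=read_camera('scene');crop(im,330,65,200,150,4,'pics/s13c.png')"
```

```text
14.1333 p [ 0.4758 -0.2786  0.1934] j [-0.8164 -0.104  -0.829   0.3483  0.4906 -0.6517] F [-1.4761  0.3288  0.0042]
[[-0.775   0.0236  0.6316]
 [ 0.0434  0.9989  0.0159]
 [-0.6305  0.0397 -0.7751]]
tilt 39.181716367973124 az 1.4439691174230447
```

View pics/s13c.png

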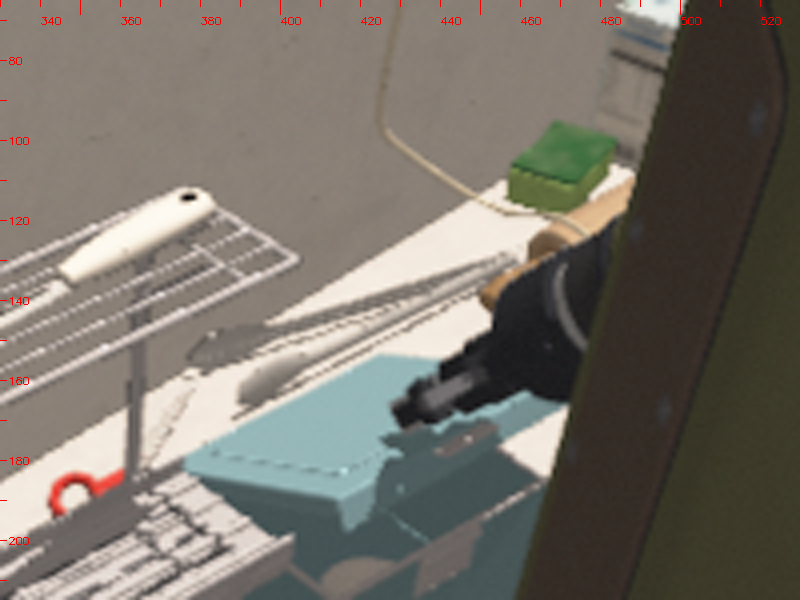

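Emit:
carry_out:
  offset:
    - [0.4,-0.1,0.2]
    - [0.4,-0.1,0.2]
    - [0.4,-0.1,0.2]
    - [0.3,-0.1,0.2]
    - [0,0,0]
  spin: [0,0,0,0,0]

```text
clock: 14.6
ee_pos: [0.4599, -0.2887, 0.1527]
ee_rot: [0.336, 0.017, 0.941, 0.014]
wrist_force: [-0.7, 1.1, 0.2]
opening: 0.003
```

```bash
python3 -c "
from h import *
s,R=st()
im,d=read_camera('scene');crop(im,330,65,200,150,4,'pics/s14c.png')
for t in [(.452,-.293,.135),(.452,-.293,.12)]: print(R.T@(np.array(t)-s['ee_pos'])/.025)"
```

```text
14.6 p [ 0.4599 -0.2887  0.1527] j [-0.8651 -0.0499 -0.8907  0.2523  0.5143 -0.7017] F [-0.6579  1.081   0.1877]
[[-0.773   0.0223  0.634 ]
 [ 0.0406  0.9991  0.0144]
 [-0.6331  0.0369 -0.7732]]
tilt 39.359443116651484 az 1.301855047893448
[ 0.6842 -0.2029  0.3432]
[ 1.0641 -0.225   0.8071]
```

View pics/s14c.png

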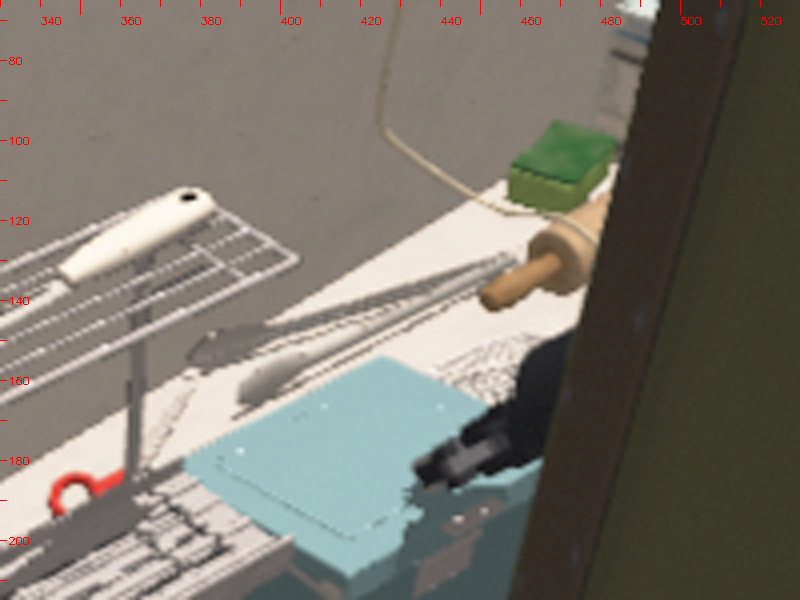

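Emit:
carry_out:
  offset:
    - [0.3,-0.1,0.1]
    - [0.3,-0.1,0.1]
    - [0.15,0,0.2]
    - [0.15,0,0.2]
  spin: [0,0,0,0]

```text
clock: 14.98
ee_pos: [0.4536, -0.2953, 0.1287]
ee_rot: [0.339, 0.016, 0.94, 0.012]
wrist_force: [-0.4, -0.2, 0.3]
opening: -0.001
```

```bash
python3 -c "
from h import *
s,R=st()
im,d=read_camera('top');crop(im,350,145,200,120,4,'pics/t15c.png')"
```

```text
14.9833 p [ 0.4536 -0.2953  0.1287] j [-0.8901 -0.0079 -0.9236  0.1833  0.5279 -0.7271] F [-0.4018 -0.1527  0.2827]
[[-0.7693  0.0213  0.6386]
 [ 0.0375  0.9992  0.0118]
 [-0.6378  0.0331 -0.7695]]
tilt 39.694295407826374 az 1.0622485662848933
```

View pics/t15c.png

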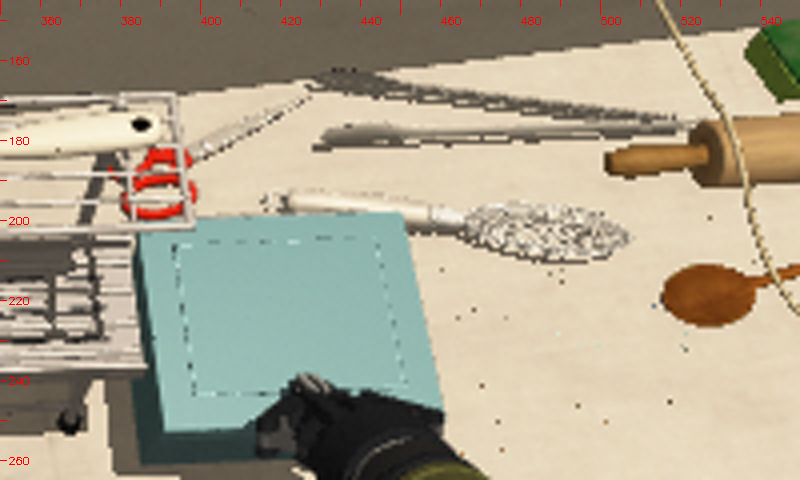

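Emit:
carry_out:
  offset:
    - [0.15,0,0.2]
    - [0.15,0,0.2]
  spin: [0,0]

```text
clock: 15.2
ee_pos: [0.4598, -0.297, 0.1248]
ee_rot: [0.348, 0.013, 0.937, 0.012]
wrist_force: [-41.6, 14.5, 66.5]
opening: -0.004
```

Emit:
carry_out:
  offset:
    - [-0.15,0,-0.2]
  spin: [0]

```text
clock: 15.28
ee_pos: [0.4605, -0.2975, 0.1326]
ee_rot: [0.35, 0.012, 0.936, 0.011]
wrist_force: [0.4, -0.1, -1.1]
opening: 0.0
```

Emit:
carry_out:
  offset:
    - [-0.3,0,-0.4]
    - [-0.5,0,-0.7]
    - [-0.5,0,-0.8]
    - [-0.3,0,-0.9]
    - [0,0,-1]
  spin: [0,0,0,0,0]

```text
clock: 15.7
ee_pos: [0.4278, -0.2986, 0.2317]
ee_rot: [0.35, 0.011, 0.937, 0.013]
wrist_force: [-0.2, -0.6, 0.1]
opening: 0.003
```

Emit:
carry_out:
  offset:
    - [-0.2,-0.8,-0.8]
    - [-0.2,-1,-0.8]
    - [-0.2,-1,-0.8]
    - [-0.2,-1,-0.8]
    - [0,-1,-0.8]
  spin: [0,0,0,0,0]

```text
clock: 16.12
ee_pos: [0.3729, -0.4195, 0.3217]
ee_rot: [0.351, 0.008, 0.936, 0.013]
wrist_force: [0.4, -0.5, 0.7]
opening: -0.001
```

```bash
python3 -c "
from h import *
s,R=st()
im,d=read_camera('top');crop(im,350,145,200,120,4,'pics/t16c.png');cv2.imwrite('pics/t16.png',im)
for u,v in [(410,200),(420,200),(400,225),(420,225),(435,225),(405,247),(420,246),(435,244)]:
    print(u,v,unproj('top',u,v,np.median(d[v-1:v+2,u-1:u+2])))
im,d=read_camera('scene');crop(im,330,65,200,150,4,'pics/s16c.png');cv2.imwrite('pics/s16.png',im)
"
```

```text
16.1167 p [ 0.3729 -0.4195  0.3217] j [-1.2206 -0.032  -0.4409  0.8928  0.6736 -1.109 ] F [ 0.4035 -0.5118  0.6694]
[[-0.7537  0.0057  0.6572]
 [ 0.024   0.9995  0.0189]
 [-0.6568  0.03   -0.7535]]
tilt 41.106512705120814 az 1.6442128287632893
410 200 [ 0.5857 -0.2768  0.1237]
420 200 [ 0.5837 -0.3067  0.1228]
400 225 [ 0.5094 -0.2335  0.1234]
420 225 [ 0.5049 -0.2912  0.1229]
435 225 [ 0.5016 -0.3346  0.1221]
405 247 [ 0.4431 -0.2365  0.1218]
420 246 [ 0.4423 -0.2789  0.1227]
435 244 [ 0.4446 -0.3222  0.1228]
```

View pics/t16c.png

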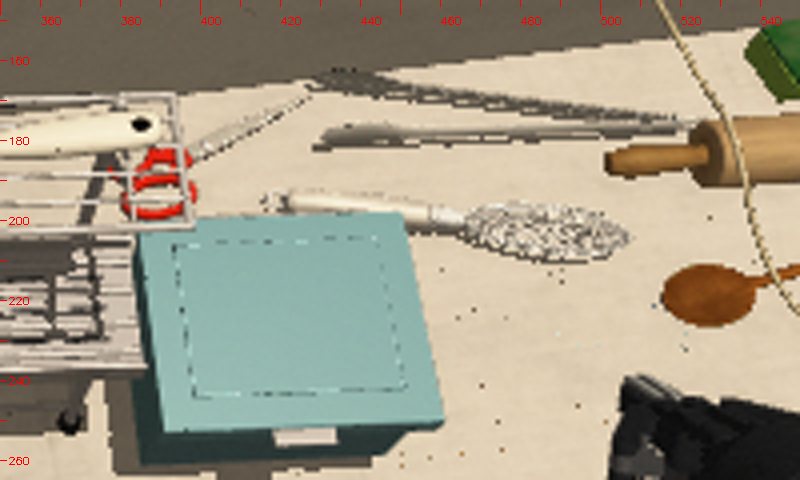

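View pics/s16c.png

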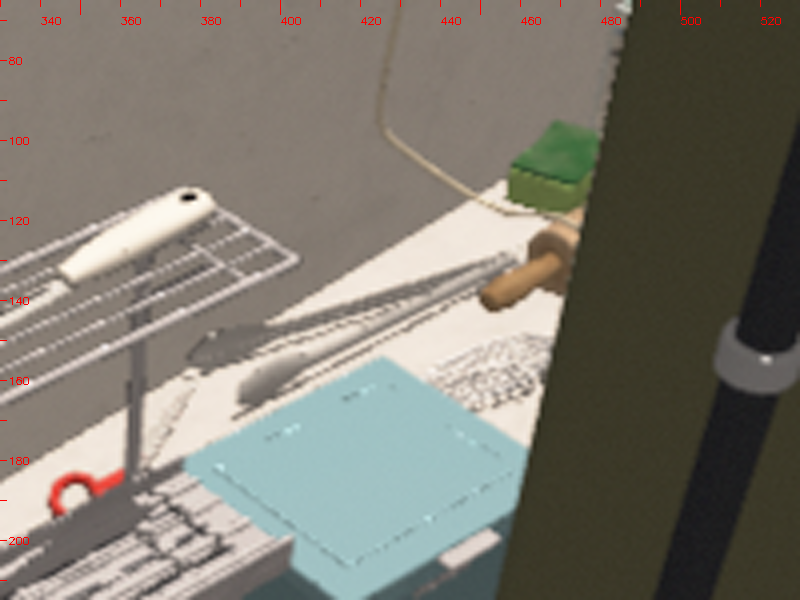

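The lid is flat at z ≈ 0.122–0.124 from hinge to front edge. If it were resting on the catch, the front would be about 12 mm higher, so it is home. I'll check the bystanders.

```bash
python3 -c "
from h import *
a=cv2.imread('pics/top0.png');b=cv2.imread('pics/t16.png')
im=np.vstack([a[150:280,205:400],b[150:280,205:400]]);cv2.imwrite('pics/cmp.png',cv2.resize(im,None,fx=2.3,fy=2.3))
print(cv2.absdiff(a,b)[195:275,215:283].max(),cv2.absdiff(a,b)[160:200,275:392].max())"
```

```text
20 178
```

View pics/cmp.png

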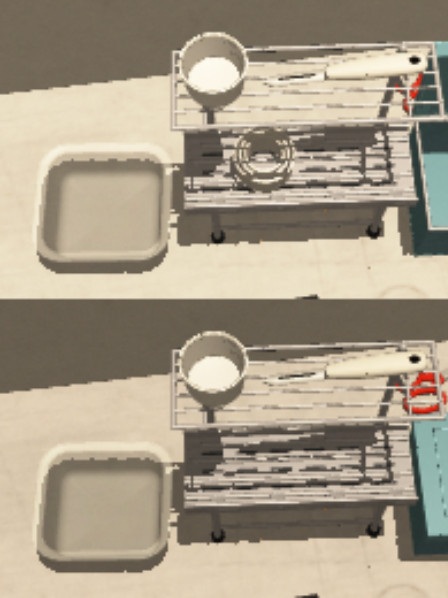

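```bash
python3 -c "
from rig import *
print(hand_in())"
```

```text
the job is handed in; nothing more can be done
None
```

I pushed the nested cutters along the lower deck, off its -y end and into the blue-grey tin. I then swung the lid down from behind and pressed it home. The job was handed in at about 16 s of the 64 s allowed.

**Last checks**
- **Cutters:** after the drop, the top view showed the nested set lying flat on the tin's floor. The deck was empty.
- **Lid:** the top camera's depth gave 0.122–0.124 m from the hinge to the front edge. The front was level with the back, not 12 mm proud, so it is past the catch.
- **Other objects:** the clear pan, ramekin and peeler looked unmoved when I compared the first and last pictures.
- **Arm:** it ended clear of everything.

**Press force:** the final press was harder than needed. The wrist force peaked at about 80 N, under the 120 N limit. The fingertips were what I pressed with. I backed off at once, but I could not check the force on the gripper's body separately against its 40 N limit.

**How I tilted the tool:** the moves offered no tilt command. I got the forward tilt of about 35–41° by driving the arm upward against a wrist joint's limit. That joint stayed within its range (2.157 of 2.16 rad).

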